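# Bring the water beaker round on the paint carousel

### The arm

A 7-joint arm with a two-finger parallel gripper is mounted at the origin on the work surface. World frame = base frame: x ahead of the robot, y to its left, z up, the work surface at z = 0. Lengths are in m, angles in rad, forces in N, time in s.
With the tool pointing down it reaches from about 0.4 to 0.875 m from the base axis. Payload 19.3 kg.
Tool frame: the origin (TCP) lies midway between the tips of the shut fingers; the grasp point (between the pads) lies 19 mm behind it; z points along the fingers, y is the line along which they close (so a half turn about z gives the same grasp; the last joint's range is limited). The gripper opens to 85 mm and grips with 20 to 120 N. Pads are 22 mm wide; open, the fingers measure 114 mm over their backs; the gripper's body (76 mm by 85 mm) begins 54 mm behind the grasp point. The pads swing forward as they close: fully open they stand 13 mm farther back than shut.
Start: joints at [-1.222, 0.521, -0.036, 1.599, 0.021, 1.021, -0.113], TCP at [0.254, 0.571, 0.231] pointing down, gripper open.
Joint ranges: [-2.91, 2.91], [-0.3, 2.13], [-1.5, 1.42], [0.17, 2.43], [-1.26, 4.41], [0.16, 1.93], [-2.52, 2.52]. Speed limits (rad/s): [1.89, 1.89, 2.39, 2.39, 3.01, 3.01, 3.01].

### API

Orientations are given as [roll, pitch, yaw] about the fixed x, y, z axes, in that order (R = Rz(yaw) Ry(pitch) Rx(roll)).
In Python, from workcell import bot gives the robot as it stands.
- The arm moves only by the tool move_arm, never from a script. Its argument "moves" is a list that holds one entry, the list of rows, each a list of 7 numbers: the opening, from 0 (shut) to 1 (fully open), then the shift along the tool's x, y, z in units of 1000 mm (1.0 is 1000 mm), then the turn, a rotation vector about the tool's x, y, z in units of 2 pi rad (1.0 is 2 pi rad). A call has 1 to 5 rows; each row is the pose to reach, as a shift and turn from the pose commanded when the call began, along the tool's axes at that moment, turning the shorter way round; what a row does not reach only later rows make up. A row lasts 1/10 s, in which the tool goes at most 50 mm and 8.59 degrees, less where a joint would pass 70% of its speed; a pose out of reach is approached as far as the arm can. A call with a number of a shift or a turn outside -1 to 1 is refused whole. A call with a gripper value outside its range is refused whole. The fingers move at their own pace and stop on an object; "force" is the grip in N (left out, the last holds). Time passes only in rows, so rows that repeat a pose let the fingers close. It gives the time, the measured TCP pose, the force, the opening and the grip force at its end, in the units of the state.
- bot.observe(): the state, without advancing time (a new reading comes with each control period).
- bot.grab_frame(name): name is "scene" or "top" or "wrist"; returns the picture (480x640x3 uint8, red, green, blue); there is no depth.
- bot.camera_params(name): a dict with "vertical_fov" (degrees; the focal length in pixels is half the picture's height over the tangent of half this angle, whatever the lens; pixels are square), "cx", "cy" (the principal point, pixels), "R" (3x3) and "t" (3): a world point X has camera coordinates R X + t. Camera axes: x right, y down, z forward; pixel columns grow to the right and rows downward; lengths in m; the calibration is good to about 2 mm. A picture is of the moment at which its call begins: read the wrist's pose just before it. camera_params takes no time and is no camera call; for the wrist camera it gives the pose at the moment of the call.
- bot.job_done(): hands the job in; it is judged then, once.
The state is a dict: "clock": time; "qpos": joint angles; "qd": joint speeds; "joint_efforts": joint torques, N m; "position": TCP position; "tool_rot": TCP orientation; "force": force on the tool from outside, world axes, zero at the start; "moment": the same for the moment, N m; "grip_width": finger opening in m; "finger_force": force on a finger pad.
Only numpy, scipy, OpenCV 4.12 (cv2) and the standard library are available. Lean on these libraries where they do the work, as an engineer would, in place of code of your own. Each camera call takes 0.05 s, during which the arm holds its last target. There are 200 camera calls.

### The job

Turn the paint carousel gently by pushing one of its upright paddles with a fingertip, without pinching the paddle, until the tall beaker stands squarely in line with the fixed wooden tongue that points at the picture, on the tongue's side of the axle. Leave all four pots standing in their wells without touching them, disturb nothing else on the table, and move the hand clear.

Things in the scene. Friction and masses are not known exactly. Their poses are not given: they have to be found in the camera images.
- stand: Fixed wooden foot of the paint carousel, a 140 mm round 18 mm high. Origin: on the vertical axle, at table height. Its own +x is the direction of the tongue, a flat wooden strip 30 mm wide and 8 mm high that runs along the table under the carousel from the foot to a pointed end 230 mm from the axle; the picture lies beyond it.
- carousel (a joint): Angle by which the carousel has turned since the start, rad (0 at the start), growing counter-clockwise seen from above, free between -6.28 and 6.28. No spring; light friction (0.12 N m and some drag, 1 to 3 N at a paddle); it stops where it is left. It has four arms at right angles, with the four wells halfway between them; how they stand to the tongue at the start varies.
- paddle0 (a point): The first of the four arms ends in an upright flat paddle: 12 mm thick, from 110 to 155 mm from the axle, from 22 to 70 mm above the table, its broad faces looking along the direction of turning. This point: middle of its top edge, 132.5 mm from the axle, 70 mm above the table; axes of the disc, x along this arm.
- paddle1 (a point): The same on the paddle 90 degrees counter-clockwise (seen from above) of paddle0.
- paddle2 (a point): The same on the paddle across the axle from paddle0.
- paddle3 (a point): The same on the paddle 90 degrees clockwise of paddle0.
- faces_ccw: The halves of all four paddles that face counter-clockwise seen from above (push these to turn clockwise). Turns with the carousel, a wooden disc 220 mm across, top 34 mm above the table, with a 26 mm hub up to 64 mm and four wells (5 mm rims) 66 mm from the axle. Origin on the axle, 20 mm above the table, x along paddle0's arm.
- faces_cw: The halves of all four paddles that face clockwise (push these to turn counter-clockwise). Origin as faces_ccw.
- beaker: The tall one of the four white plastic pots, an open round beaker 54 mm across at its mouth and 68 mm tall, loose in one of the wells (any of the four). Origin: centre of its underside, 34 mm above the table. Its top is 102 mm above the table.
- low_pot_a: Low round open white pot, 54 mm across, 34 mm tall, loose in a well. Origin: centre of its underside.
- low_pot_b: A second low round pot, the same as low_pot_a.
- square_pot: Low square open white pot, 40 x 40 x 34 mm, loose in a well. Origin: centre of its underside.
- stamp: Bystander: wooden hand stamp, a 50 x 50 x 22 mm block with a knob, 60 mm tall in all, loose, about 220 to 250 mm from the axle at the carousel's side. Origin: centre of its underside.
- tape: Bystander: roll of yellow tape, 84 mm across, 22 mm high, loose, about 220 to 260 mm from the axle on the other side. Origin: centre of its underside.
- brush: Bystander: paint brush 170 mm long lying on the table to the right. Origin on its underside.
- glue: Bystander: white glue bottle 44 mm across, 120 mm tall, to the right. Origin: centre of its underside.
- brush_mug: Bystander: white mug 76 mm across, 90 mm tall, to the left. Origin: centre of its underside.
Mind the look-alikes: they are no part of the job. What is shaped like the low_pot_a but blue is not meant.

How it is judged:
On the way:
1. the fingers push on a paddle of the carousel ((contact force between the fingers and faces_ccw above 0.3 N or contact force between the fingers and faces_cw above 0.3 N)), for 0.05 s.
At the end, for the whole second after the job is handed in: The centre of the beaker stands within 13 mm to either side of the line of the tongue (the stand's +x axis), on the tongue's side of the axle; the carousel is at rest (below 0.05 rad/s); all four pots are upright (within 0.15 rad) on the disc in their wells (x of beaker in the frame of stand above 0.04 m and y of beaker in the frame of stand between -0.013 and 0.013 m and velocity of joint carousel between -0.05 and 0.05 rad/s and angle between each of beaker, low_pot_a, low_pot_b, square_pot's own z axis and vertical below 0.15 rad and height (world z) of beaker between 0.03 and 0.04 m and horizontal distance between each of beaker, low_pot_a, low_pot_b, square_pot and stand below 0.08 m and height (world z) of low_pot_a between 0.03 and 0.04 m and height (world z) of low_pot_b between 0.03 and 0.04 m and height (world z) of square_pot between 0.03 and 0.04 m); the robot touches nothing.
It fails at once if a paddle was pinched: both of its faces pressed by the fingers at once (contact force between the fingers and faces_ccw above 1 N and contact force between the fingers and faces_cw above 1 N).
It fails at once if the robot touched one of the four pots (contact force between any of the fingers, the arm and beaker above 0.5 N or contact force between any of the fingers, the arm and low_pot_a above 0.5 N or contact force between any of the fingers, the arm and low_pot_b above 0.5 N or contact force between any of the fingers, the arm and square_pot above 0.5 N).
It fails at once if a pot was lifted (10 mm above the disc) or tipped (more than 0.35 rad) (height (world z) of any of beaker, low_pot_a, low_pot_b, square_pot above 0.044 m or angle between any of beaker, low_pot_a, low_pot_b, square_pot's own z axis and vertical above 0.35 rad).
It fails at once if the carousel was spun fast (over 2.5 rad/s) (velocity of joint carousel above 2.5 rad/s or velocity of joint carousel below -2.5 rad/s).
It fails at once if something else on the table was shifted by more than 15 mm (distance of any of brush, glue, tape, stamp, brush_mug from where it was at the start of the episode above 0.015 m).
It also fails if it takes over 48 s, if anything falls off the work surface, if the arm or the gripper's body presses on something with over 40 N, if the wrist force passes 120 N, or if a joint passes its speed limit or range.

## Working session

There is one attempt and no reset: what is moved stays moved. The work goes in short steps, Python scripts to look and compute and a tool call to move; the robot and the scene stay as the last step left them, time stands still between calls to the robot, and variables do not carry over. Pictures are saved under pics/ and viewed, at most 10 in all, crops included, and the job is handed in when it is done.

Besides the shell and the picture viewer there is one more tool, called after "Emit:" by a JSON object that holds its "name" and its "arguments", one argument or row to a line. move_arm: Moves the arm, as the interface text tells. Shifts and turns lie within -1 to 1; 1 stands for 1000 mm of shift or 2 pi rad of turn. Its arguments: {"type":"object","properties":{"moves":{"type":"array"},"force":{"type":"number"}},"required":["moves"]}

```bash
mkdir -p pics; python3 - <<'E'
from workcell import bot
import cv2,numpy as np
o=bot.observe();print(o['clock'],o['position'],o['tool_rot'])
for n in('scene','top'):
    f=bot.grab_frame(n);cv2.imwrite(f'pics/{n}0.png',f[:,:,::-1]);p=bot.camera_params(n);print(n,p)
E
```

```text
0.0 [0.25408851 0.57066127 0.23072671] [-3.14047523e+00  9.01576654e-05  2.72272934e+00]
scene {'vertical_fov': 52.502997630995374, 'cx': 316.70385462409513, 'cy': 240.6560715000188, 'R': array([[-0.05976994,  0.9981008 ,  0.01491133],
       [ 0.62646765,  0.04913673, -0.77789708],
       [-0.77715239, -0.0371534 , -0.62821476]]), 't': array([-0.00809466, -0.31267055,  1.52825927])}
top {'vertical_fov': 50.39945734253381, 'cx': 318.8358689846482, 'cy': 243.33574000472635, 'R': array([[-0.00749496, -0.99992588,  0.00959465],
       [-0.99383375,  0.00638712, -0.11069635],
       [ 0.11062687, -0.01036515, -0.99380796]]), 't': array([0.03230196, 0.62658673, 1.23153496])}
```

View pics/top0.png

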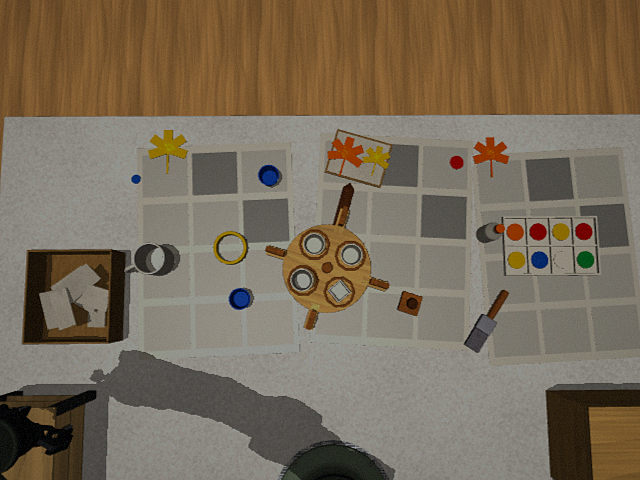

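View pics/scene0.png

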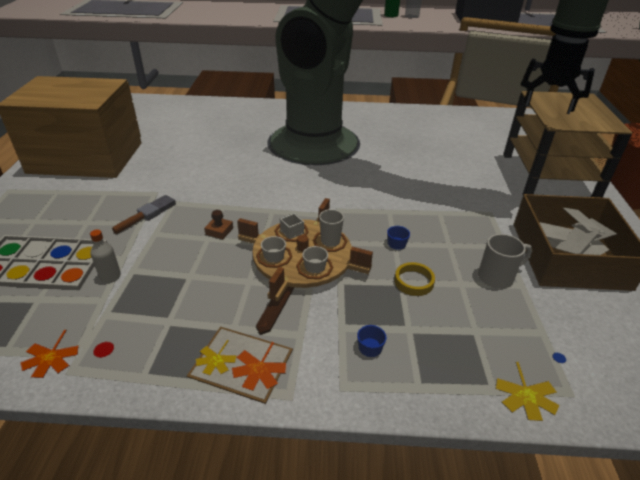

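The top view shows the carousel hub near (327,268), with the tongue tip near (347,187). The beaker is probably the pot at (303,280), since the scene view shows it on the robot side at (332,228). I'll zoom in to check.

```bash
cat > h.py <<'E'
import numpy as np
from workcell import bot
def proj(n,X):
    p=bot.camera_params(n);f=240/np.tan(np.radians(p['vertical_fov']/2))
    c=p['R']@np.array(X)+p['t'];return p['cx']+f*c[0]/c[2],p['cy']+f*c[1]/c[2]
def ray(n,u,v,z):
    p=bot.camera_params(n);f=240/np.tan(np.radians(p['vertical_fov']/2))
    d=p['R'].T@np.array([(u-p['cx'])/f,(v-p['cy'])/f,1]);o=-p['R'].T@p['t']
    return o+d*(z-o[2])/d[2]
E
python3 - <<'E'
import cv2
from h import *
f=cv2.imread('pics/top0.png')
cv2.imwrite('pics/c1.png',cv2.resize(f[175:335,255:435],None,fx=3.6,fy=3.6,interpolation=cv2.INTER_CUBIC))
for nm,u,v,z in [('hub',327,268,.064),('tip',348,185,.008),('beakertop',303,280,.102),('stamp',409,302,.02),('tape',231,248,.02)]:
    print(nm,ray('top',u,v,z))
print(ray('scene',303,242,.064))
E
```

```text
hub [0.56354522 0.00900132 0.064     ]
tip [ 0.78007941 -0.04840054  0.008     ]
beakertop [0.53357132 0.06618812 0.102     ]
stamp [ 0.48037808 -0.19507165  0.02      ]
tape [0.61808485 0.24788023 0.02      ]
[0.5821297  0.01280784 0.064     ]
```

View pics/c1.png

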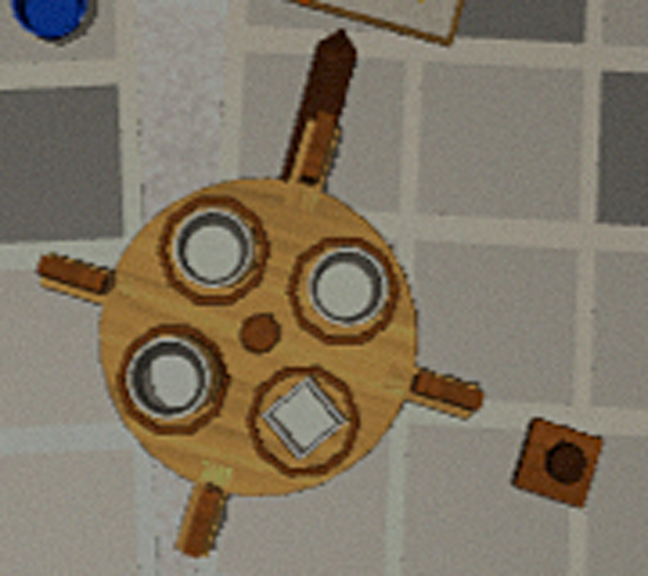

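The crop shows the beaker as the deep pot at crop (170,378), in the lower-left well. Paddle A, at crop (320,145), stands just beside the tongue, whose tip is at crop (338,30). The beaker needs about 135° clockwise, so I'll push paddle A's counter-clockwise face.

```bash
python3 - <<'E'
from h import *
g=lambda x,y,z:ray('top',255+(x+.5)/3.6-.5,175+(y+.5)/3.6-.5,z)[:2]
c=g(258,336.5,.034);hub=g(261,333,.064)
print('axle',c,hub)
pd=dict(A=(321,145),B=(75,270),C=(447,388),D=(205,515))
P={k:g(*v,.07) for k,v in pd.items()};ax=np.mean(list(P.values()),0);print('ax paddles',ax)
pol=lambda p:(round(np.hypot(*(p-ax)),4),round(np.degrees(np.arctan2(*(p-ax)[::-1])),1))
for k in P:print(k,P[k],pol(P[k]))
print('tip',pol(g(338,30,.008)))
print('beaker mouth',pol(g(168,375,.102)),'bottom',pol(g(178,380,.036)),'stamp',g(558,462,.022),'tape',ray('top',231,248,.01))
o=bot.observe();print(o['position'],o['tool_rot'],o['clock'])
E
```

```text
axle [0.56515759 0.00993732] [0.56562184 0.00864693]
ax paddles [0.56832798 0.00804787]
A [ 0.6919238  -0.03286548] (np.float64(0.1302), np.float64(-18.3))
B [0.60826245 0.13282074] (np.float64(0.131), np.float64(72.3))
C [ 0.52776033 -0.11461947] (np.float64(0.1292), np.float64(-108.3))
D [0.44536532 0.04685567] (np.float64(0.1289), np.float64(162.5))
tip (np.float64(0.2246), np.float64(-14.9))
beaker mouth (np.float64(0.0698), np.float64(117.2)) bottom (np.float64(0.0656), np.float64(119.9)) stamp [ 0.47798175 -0.19622253] tape [0.61911677 0.24950493 0.01      ]
[0.25407896 0.57069381 0.23079072] [-3.14054501e+00  6.23691866e-05  2.72276333e+00] 0.1
```

Emit:
{"name": "move_arm", "arguments": {
  "moves": [
    [[0, -0.04, -0.019, 0.0, 0, 0, 0], [0, -0.08, -0.038, 0.0, 0, 0, 0], [0, -0.12, -0.057, 0.0, 0, 0, 0], [0, -0.16, -0.076, 0.0, 0, 0, 0], [0, -0.2, -0.095, 0.0, 0, 0, 0]]
  ]
}}

```text
clock: 0.6
position: [0.3991, 0.4012, 0.2312]
tool_rot: [-3.141, -0.0, 2.723]
force: [0.4, 0.9, 0.0]
grip_width: 0.0122
finger_force: 0.0
```

Emit:
{"name": "move_arm", "arguments": {
  "moves": [
    [[0, -0.04, -0.019, 0.0, 0, 0, 0], [0, -0.08, -0.038, 0.0, 0, 0, 0], [0, -0.12, -0.057, 0.0, 0, 0, 0], [0, -0.16, -0.076, 0.0, 0, 0, 0], [0, -0.2, -0.095, 0.0, 0, 0, 0]]
  ]
}}

```text
clock: 1.1
position: [0.5432, 0.2331, 0.2312]
tool_rot: [-3.141, -0.0, 2.723]
force: [0.6, 0.4, -1.0]
grip_width: 0.0001
finger_force: 0.0
```

Emit:
{"name": "move_arm", "arguments": {
  "moves": [
    [[0, -0.04, -0.019, 0.0, 0, 0, 0], [0, -0.08, -0.038, 0.0, 0, 0, 0], [0, -0.12, -0.057, 0.0, 0, 0, 0], [0, -0.16, -0.076, 0.02, 0, 0, 0], [0, -0.2, -0.095, 0.04, 0, 0, 0]]
  ]
}}

```text
clock: 1.6
position: [0.6875, 0.0652, 0.1909]
tool_rot: [3.141, 0.0, 2.723]
force: [-0.0, 0.9, 0.3]
grip_width: 0.0
finger_force: 0.0
```

Emit:
{"name": "move_arm", "arguments": {
  "moves": [
    [[0, 0, 0, 0.04, 0, 0, 0], [0, 0, 0, 0.08, 0, 0, 0], [0, 0, 0, 0.12, 0, 0, 0], [0, 0, 0, 0.149, 0, 0, 0], [0, 0, 0, 0.149, 0, 0, 0]]
  ]
}}

```text
clock: 2.1
position: [0.6837, 0.0663, 0.0379]
tool_rot: [-3.138, -0.006, 2.723]
force: [-1.6, -0.0, -0.3]
grip_width: -0.0
finger_force: 0.0
```

```bash
python3 - <<'E'
import cv2
from h import *
f=bot.grab_frame('scene')[:,:,::-1];cv2.imwrite('pics/s2.png',cv2.resize(f[150:350,170:430],None,fx=3,fy=3))
# arc waypoints in tool axes, per step of 10deg, from current
o=bot.observe();p=o['position'][:2];y=2.7228
X=np.array([np.cos(y),np.sin(y)]);Y=np.array([np.sin(y),-np.cos(y)])
ax=np.array([.5665,.009]);print(np.hypot(*(p-ax)),np.degrees(np.arctan2(*(p-ax)[::-1])))
for a in [15,7,0]+list(range(-6,-150,-6)):
    d=ax+.136*np.array([np.cos(np.radians(a)),np.sin(np.radians(a))])-p
    print(a,round(d@X,3),round(d@Y,3))
E
```

```text
0.1319443493498441 25.811560404346466
15 -0.021 -0.015
7 -0.031 -0.031
0 -0.039 -0.045
-6 -0.044 -0.059
-12 -0.048 -0.073
-18 -0.05 -0.087
-24 -0.051 -0.101
-30 -0.05 -0.115
-36 -0.048 -0.129
-42 -0.044 -0.143
-48 -0.039 -0.156
-54 -0.033 -0.169
-60 -0.025 -0.181
-66 -0.016 -0.192
-72 -0.006 -0.202
-78 0.005 -0.211
-84 0.017 -0.219
-90 0.03 -0.225
-96 0.043 -0.23
-102 0.057 -0.234
-108 0.071 -0.236
-114 0.085 -0.237
-120 0.099 -0.236
-126 0.113 -0.234
-132 0.127 -0.23
-138 0.14 -0.225
-144 0.153 -0.219
```

View pics/s2.png

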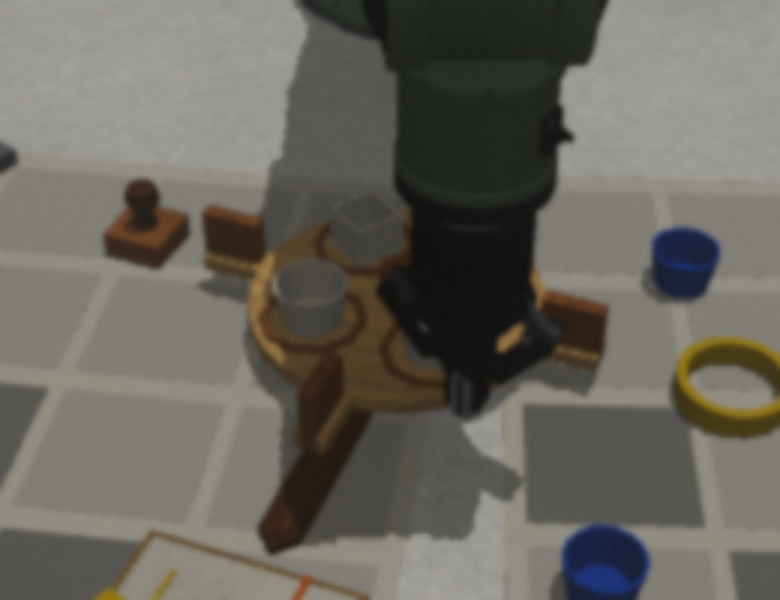

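The hand is down on paddle A's counter-clockwise side at crop (465,390), clear of the low pots. I'll lift slightly, then follow the arc.

Emit:
{"name": "move_arm", "arguments": {
  "moves": [
    [[0, -0.021, -0.015, -0.006, 0, 0, 0], [0, -0.031, -0.031, -0.008, 0, 0, 0], [0, -0.039, -0.045, -0.008, 0, 0, 0], [0, -0.042, -0.052, -0.008, 0, 0, 0], [0, -0.044, -0.059, -0.008, 0, 0, 0]]
  ]
}}

```text
clock: 2.65
position: [0.7024, -0.0058, 0.0506]
tool_rot: [3.141, -0.0, 2.722]
force: [0.7, 0.7, -0.1]
grip_width: 0.0
finger_force: 0.0
```

Emit:
{"name": "move_arm", "arguments": {
  "moves": [
    [[0, -0.002, -0.007, 0, 0, 0, 0], [0, -0.004, -0.014, 0, 0, 0, 0], [0, -0.005, -0.021, 0, 0, 0, 0], [0, -0.006, -0.028, 0, 0, 0, 0], [0, -0.007, -0.038, 0, 0, 0, 0]]
  ]
}}

```text
clock: 3.15
position: [0.6934, -0.0427, 0.0502]
tool_rot: [3.141, -0.0, 2.724]
force: [-0.1, 2.3, -0.7]
grip_width: -0.0003
finger_force: 0.7
```

Emit:
{"name": "move_arm", "arguments": {
  "moves": [
    [[0, 0.0, -0.012, 0, 0, 0, 0], [0, 0.002, -0.026, 0, 0, 0, 0], [0, 0.006, -0.04, 0, 0, 0, 0], [0, 0.01, -0.054, 0, 0, 0, 0], [0, 0.016, -0.068, 0, 0, 0, 0]]
  ]
}}

```text
clock: 3.65
position: [0.6504, -0.0995, 0.0504]
tool_rot: [-3.142, 0.0, 2.722]
force: [1.4, 1.8, -0.5]
grip_width: 0.0001
finger_force: 0.7
```

```bash
cat > arc.py <<'E'
from h import *
import sys
y=2.7228;o=bot.observe();p=o['position'][:2];ax=np.array([.5665,.009]);d=p-ax
X=np.array([np.cos(y),np.sin(y)]);Y=np.array([np.sin(y),-np.cos(y)])
a0=np.degrees(np.arctan2(d[1],d[0]));print(o['clock'],'r,a',np.hypot(*d).round(4),a0.round(1),o['force'].round(1))
for k in range(1,int(sys.argv[1])+1):
    a=np.radians(a0-6*k);e=ax+.136*np.array([np.cos(a),np.sin(a)])-p;print(k,(e@X).round(3),(e@Y).round(3))
E
python3 arc.py 16
```

```text
3.65 r,a 0.1372 -52.3 [ 1.4  1.8 -0.5]
1 0.008 -0.012
2 0.017 -0.023
3 0.027 -0.033
4 0.038 -0.043
5 0.049 -0.051
6 0.062 -0.058
7 0.075 -0.063
8 0.089 -0.067
9 0.103 -0.07
10 0.117 -0.071
11 0.131 -0.071
12 0.145 -0.069
13 0.159 -0.066
14 0.172 -0.061
15 0.185 -0.055
16 0.197 -0.047
```

Emit:
{"name": "move_arm", "arguments": {
  "moves": [
    [[0, 0.008, -0.012, 0, 0, 0, 0], [0, 0.017, -0.023, 0, 0, 0, 0], [0, 0.027, -0.033, 0, 0, 0, 0], [0, 0.038, -0.043, 0, 0, 0, 0], [0, 0.049, -0.051, 0, 0, 0, 0]]
  ]
}}

```text
clock: 4.15
position: [0.5846, -0.126, 0.0505]
tool_rot: [-3.141, 0.0, 2.722]
force: [1.1, 0.4, 0.1]
grip_width: -0.0001
finger_force: 0.7
```

Emit:
{"name": "move_arm", "arguments": {
  "moves": [
    [[0, 0.013, -0.007, 0, 0, 0, 0], [0, 0.026, -0.012, 0, 0, 0, 0], [0, 0.04, -0.016, 0, 0, 0, 0], [0, 0.054, -0.019, 0, 0, 0, 0], [0, 0.068, -0.02, 0, 0, 0, 0]]
  ]
}}

```text
clock: 4.65
position: [0.5145, -0.1164, 0.0506]
tool_rot: [-3.141, 0.001, 2.722]
force: [1.8, 0.2, -0.5]
grip_width: -0.0001
finger_force: 0.7
```

```bash
python3 arc.py 6; python3 - <<'E'
import cv2
from h import *
f=bot.grab_frame('top')[:,:,::-1];cv2.imwrite('pics/t3.png',cv2.resize(f[175:335,255:435],None,fx=3.6,fy=3.6,interpolation=cv2.INTER_CUBIC))
E
```

```text
4.65 r,a 0.1358 -112.5 [ 1.8  0.2 -0.5]
1 0.014 0.0
2 0.028 0.002
3 0.042 0.005
4 0.056 0.01
5 0.068 0.016
6 0.081 0.024
```

View pics/t3.png

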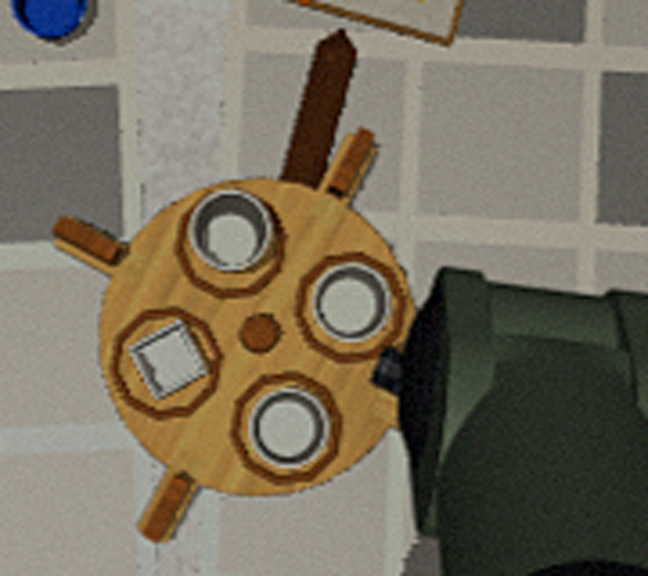

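The beaker is now the pot with its mouth at crop (232,230), and the tongue is clear from (305,180) to (339,30). Next I'll measure the remaining angle.

```bash
cat > m.py <<'E'
from h import *
def g(x,y,z):return ray('top',255+(x+.5)/3.6-.5,175+(y+.5)/3.6-.5,z)[:2]
ax=np.array([.5665,.009])
def pol(p):return round(np.hypot(*(p-ax)),4),round(np.degrees(np.arctan2(*(p-ax)[::-1])),1)
E
python3 - <<'E'
from m import *
print('paddles',pol(g(357,158,.07)),pol(g(88,238,.07)),pol(g(168,505,.07)))
t0,t1=g(305,180,.008),g(339,32,.008)
print('tongue tip',pol(t1),'dir',np.degrees(np.arctan2(*(t1-t0)[::-1])))
print('beaker',pol(g(231,231,.102)),'well',pol(g(230,243,.039)))
E
```

```text
paddles (np.float64(0.1338), np.float64(-29.6)) (np.float64(0.1314), np.float64(61.2)) (np.float64(0.1302), np.float64(151.5))
tongue tip (np.float64(0.2254), np.float64(-15.3)) dir -13.4836583581377
beaker (np.float64(0.0665), np.float64(17.2)) well (np.float64(0.0658), np.float64(17.4))
```

Emit:
{"name": "move_arm", "arguments": {
  "moves": [
    [[0, 0.014, 0.0, 0, 0, 0, 0], [0, 0.028, 0.002, 0, 0, 0, 0], [0, 0.042, 0.005, 0, 0, 0, 0], [0, 0.055, 0.01, 0, 0, 0, 0], [0, 0.062, 0.013, 0, 0, 0, 0]]
  ]
}}

```text
clock: 5.2
position: [0.4635, -0.0781, 0.0505]
tool_rot: [-3.142, -0.0, 2.723]
force: [1.3, -1.1, 1.0]
grip_width: 0.0002
finger_force: 0.7
```

```bash
python3 arc.py 2; python3 - <<'E'
import cv2
from h import *
f=bot.grab_frame('top')[:,:,::-1];cv2.imwrite('pics/t4.png',cv2.resize(f[175:335,255:435],None,fx=3.6,fy=3.6,interpolation=cv2.INTER_CUBIC))
E
```

```text
5.2 r,a 0.1349 -139.8 [ 1.3 -1.1  1. ]
1 0.013 0.006
2 0.025 0.014
```

View pics/t4.png

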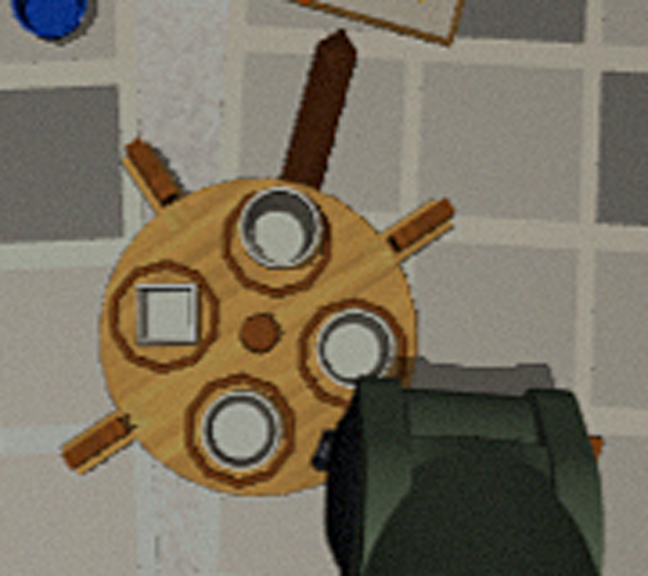

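The beaker's mouth is now at crop (281,228) and its well at (277,241), close to the tongue line.

```bash
python3 - <<'E'
from m import *
print('paddles',pol(g(425,223,.07)),pol(g(152,170,.07)),pol(g(98,440,.07)))
print('beaker',pol(g(281,229,.102)),'well',pol(g(277,242,.039)))
t0,t1=g(305,180,.008),g(339,32,.008)
n=(t1-ax)/np.hypot(*(t1-ax));b=g(281,229,.102)-ax;print('lateral',n[0]*b[1]-n[1]*b[0])
E
```

```text
paddles (np.float64(0.1324), np.float64(-57.1)) (np.float64(0.1308), np.float64(33.5)) (np.float64(0.1298), np.float64(123.4))
beaker (np.float64(0.0659), np.float64(-11.4)) well (np.float64(0.0645), np.float64(-11.3))
lateral 0.0044717618351262575
```

Emit:
{"name": "move_arm", "arguments": {
  "moves": [
    [[0, 0.004, 0.001, 0, 0, 0, 0], [0, 0.006, 0.003, 0, 0, 0, 0], [0, 0.006, 0.003, 0, 0, 0, 0], [0, -0.008, -0.005, 0, 0, 0, 0], [0, -0.02, -0.012, 0, 0, 0, 0]]
  ]
}}

```text
clock: 5.75
position: [0.4785, -0.0987, 0.0504]
tool_rot: [-3.141, 0.0, 2.723]
force: [0.8, 0.6, -0.5]
grip_width: -0.0003
finger_force: 0.0
```

Emit:
{"name": "move_arm", "arguments": {
  "moves": [
    [[0, 0, 0, -0.03, 0, 0, 0], [0, 0, 0, -0.07, 0, 0, 0], [0, 0, 0, -0.11, 0, 0, 0], [0, 0, 0, -0.15, 0, 0, 0], [0, 0, 0, -0.15, 0, 0, 0]]
  ]
}}

```text
clock: 6.25
position: [0.4801, -0.0992, 0.205]
tool_rot: [3.139, 0.007, 2.721]
force: [0.6, -0.4, -0.5]
grip_width: -0.0002
finger_force: 0.0
```

```bash
python3 - <<'E'
import cv2
from h import *
f=bot.grab_frame('top')[:,:,::-1];cv2.imwrite('pics/t5.png',cv2.resize(f[175:335,215:435],None,fx=3.6,fy=3.6,interpolation=cv2.INTER_CUBIC))
E
```

```text
(no output)
```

View pics/t5.png

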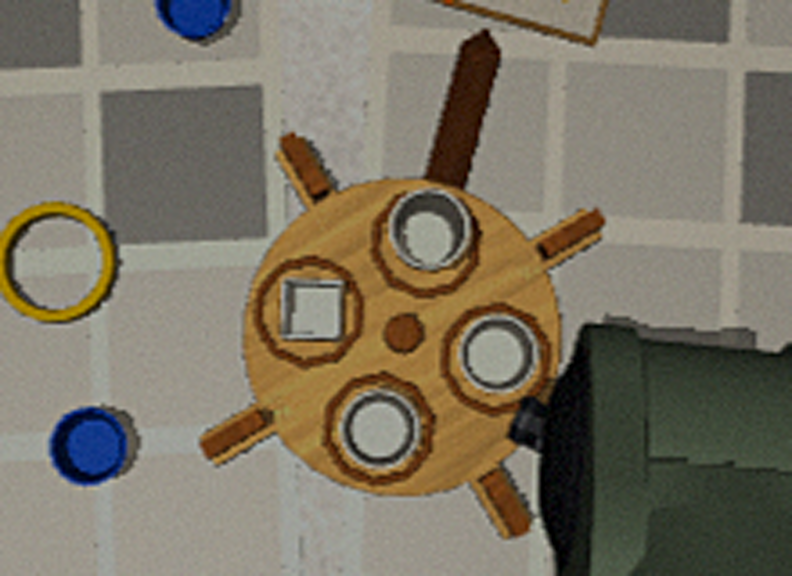

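The beaker's mouth is at crop (430,230), on the tongue's line. All four pots stand in their wells and the hand is clear, so I'm handing it in.

```bash
python3 - <<'E'
from m import *
t=g(339,32,.008)-ax;n=t/np.hypot(*t);b=g(286,230,.102)-ax;l=n[0]*b[1]-n[1]*b[0];print('lateral',l,pol(b+ax))
if abs(l)<.007: print(bot.job_done())
E
```

```text
lateral 0.0011464802816648356 (np.float64(0.066), np.float64(-14.3))
the job is handed in; nothing more can be done
None
```

I turned the carousel about 132° clockwise by pushing one paddle, which put the beaker about 1 mm off the tongue's line in the last top picture; all four pots are in their wells, the hand is clear, and the job is handed in (no verdict was returned).

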